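Put the chain gauge back in the tool tray

TASK

The flat steel chain gauge lies on the lid of the closed parts case, too thin to pick up there. Slide its plain handle end out over an edge of the lid until you can take hold of it there, lift it off, and lay it down flat in the empty wide lane of the black tool tray without dropping it. Leave the tape roll, the socket and the bottle standing where they are.

Things in the scene. Friction and masses are not known exactly. Their poses are not given: they have to be found in the camera images.
- gauge: Chain-wear gauge: flat steel bar 170 x 26 x 2.5 mm, about 75 g, flat on the case lid; it slides easily there (friction about 0.2). Origin at its middle, on its underside (centre of mass within 5 mm); +x along it to the plain handle end, z up. Sides plain and parallel from x = +28 to +70 mm, then a nose 18 mm wide. Two teeth 8 mm long stick out 6 mm from its -y edge at x = -79 and +22 mm.
- gauge_handle (a point): Tip of the gauge's plain handle end (a small round hole near it), at (85, 0, 1.25) mm in the gauge's frame.
- gauge_toothed (a point): Tip of the gauge's other, toothed end, at (-85, 0, 1.25) mm in the gauge's frame.
- case: Closed parts case, fixed: black body, grey lid, 60 mm high; origin at the centre of its underside. Body walls stand 7 mm in from the lid's edge. Two red latches on the front (-x) wall, 44 mm wide at y = -100 and +100 mm, stand 6 mm out past the lid's edge, tops 17 mm below the lid top. A carrying handle stands out 30 mm at the rear (+x), its top 28 mm above the bench.
- case_lid (a point): Centre of the case's flat lid, on its top surface 60 mm above the bench. Frame: x away from the robot, y along the case's long side, z up. The lid is 250 mm (x) by 360 mm (y), 18 mm thick, rigid, and bears a press of 20 N.
- tray: Lift-out tool tray, fixed, black, 250 x 176 mm, walls 38 mm high and 4 mm thick. Origin at the centre of its underside, x along its lanes, z up. Wide lane (empty) on its -y side, narrow lane on its +y side, filled with sockets and a three-way hex wrench lower than 38 mm. On the divider, at y = +10 mm, a grip bar rises to 57 mm above the bench between x = -55 and +55 mm.
- tray_lane (a point): Centre of the floor of the tray's empty wide lane, on the floor's upper surface 4 mm above the bench. x along the lane, y across it, z up, as the tray. Inside, the lane is 242 mm (x) by 92 mm (y).
- tape: Roll of grey cloth tape lying flat on the lid, 56 mm across, 19 mm high, 38 mm hole. Origin at the centre of its underside. To be left alone.
- socket: Steel socket standing on the lid, 27 mm across, 34 mm high. Origin at the centre of its underside. To be left alone.
- bottle: Red bottle of thread-locker with a white cap standing on the bench in front of the case, 40 mm across, 110 mm high. Origin at the centre of its underside. To be left alone.
There are look-alikes about, which are no part of the job. What is meant by the gauge is not brown or yellow, and is the larger of those in its own colour.

How it is judged:
On the way, in this order (a step that is already met when the one before it is completed fails the run):
1. The gauge lies flat on the lid with the tip of its handle end at least 30 mm out past one of the lid's edges ((x of gauge_handle in the frame of case_lid below -0.155 m or x of gauge_handle in the frame of case_lid above 0.155 m or y of gauge_handle in the frame of case_lid below -0.21 m or y of gauge_handle in the frame of case_lid above 0.21 m) and z of gauge in the frame of case_lid between -0.004 and 0.004 m and angle between gauge's own z axis and vertical below 0.06 rad), for 0.2 s.
2. The gauge is held and lifted clear of the lid (its middle 30 mm or more above it) (z of gauge in the frame of case_lid above 0.03 m and contact force between the fingers and gauge above 1 N), for 0.2 s.
At the end, for the whole second after the job is handed in: The gauge lies at rest, let go, flat (within 0.06 rad) on the floor of the tray's empty wide lane (within 4 mm of its height), between the lane's walls. The tape roll, the socket and the bottle are within 25 mm of where they were (z of gauge in the frame of tray_lane between -0.004 and 0.004 m and angle between gauge's own z axis and vertical below 0.06 rad and x of gauge in the frame of tray_lane between -0.045 and 0.045 m and y of gauge in the frame of tray_lane between -0.04 and 0.04 m and linear speed of gauge below 0.01 m/s and contact force between the fingers and gauge below 0.05 N and distance of each of tape, socket, bottle from where it was at the start of the episode below 0.025 m); the robot touches nothing.
It fails at once if The tape roll is shifted by more than 25 mm (distance of tape from where it was at the start of the episode above 0.025 m).
It fails at once if The socket is shifted by more than 25 mm or tipped over (distance of socket from where it was at the start of the episode above 0.025 m or angle between socket's own z axis and vertical above 0.5 rad).
It fails at once if The bottle is shifted by more than 25 mm or tipped over (distance of bottle from where it was at the start of the episode above 0.025 m or angle between bottle's own z axis and vertical above 0.5 rad).
It fails at once if The gauge is dropped: it falls freely, faster than 0.75 m/s (a fall of about 30 mm) (linear speed of gauge above 0.75 m/s and contact force between the fingers and gauge below 0.01 N).
It also fails if it takes over 64 s, if anything falls off the work surface, if the arm or the gripper's body presses on something with over 40 N, if the wrist force passes 120 N, or if a joint passes its speed limit or range.

ROBOT

A 7-joint arm with a two-finger parallel gripper is mounted at the origin on the work surface. World frame = base frame: x ahead of the robot, y to its left, z up, the work surface at z = 0. Lengths are in m, angles in rad, forces in N, time in s.
With the tool pointing down it reaches from about 0.425 to 0.925 m from the base axis. Payload 6.8 kg.
Tool frame: the origin (TCP) lies at the very end of the fingers, on their centre line; the grasp point (between the pads) lies 19 mm behind it; z points along the fingers, x is the direction in which the jaws open and shut, and the axes are right-handed (so a half turn about z gives the same grasp; the last joint's range is limited). The gripper opens to 85 mm and grips with 20 to 120 N. Pads are 22 mm wide; open, the fingers measure 114 mm over their backs; the gripper's body (76 mm by 85 mm) begins 54 mm behind the grasp point. The pads swing forward as they close: fully open they stand 13 mm farther back than shut.
Start: joints at [1.239, 0.477, 0.022, 1.555, -0.011, 1.109, -0.083], TCP at [0.15, -0.658, 0.231] pointing down, gripper open.
Joint ranges: [-2.96, 2.96], [-0.34, 2.1], [-1.41, 1.46], [0.24, 2.44], [-1.37, 4.51], [0.17, 1.92], [-2.96, 2.96]. Speed limits (rad/s): [2.39, 2.39, 3.14, 3.14, 3.14, 3.14, 3.14].

INTERFACE

Orientations are given as a unit quaternion [w, x, y, z].
In Python, from station import bot gives the robot as it stands.
- The arm moves only by the shell command python3 -m creep 'ROWS' [FORCE]. ROWS is JSON, a list that holds one entry, the list of rows, each a list of 7 numbers: the shift along the tool's x, y, z in cm, then the turn, a rotation vector about the tool's x, y, z in rad, then the opening, from 0 (shut) to 1 (fully open). In form: [[[dx, dy, dz, wx, wy, wz, claw], ...]]. A call has 1 to 10 rows; each row is the pose to reach, as a shift and turn from the pose commanded when the call began, along the tool's axes at that moment; what a row does not reach only later rows make up. A row lasts 1/8 s, in which the tool goes at most 62.5 mm and 10.7 degrees, less where a joint would pass 70% of its speed; a pose out of reach is approached as far as the arm can. A call with a gripper value outside its range is refused whole. The fingers move at their own pace and stop on an object; FORCE is the grip in N (left out, the last holds). Time passes only in rows, so rows that repeat a pose let the fingers close. It gives the time, the measured TCP pose, the force and the opening at its end, in the units of the state.
- bot.get_obs(): the state, without advancing time (a new reading comes with each control period).
- bot.read_camera(name): name is "scene" or "top"; returns (picture, depth): 480x640x3 uint8, blue, green, red; 480x640 float32, m along the optical axis (not along the pixel's ray), 0 where there is no reading.
- bot.calibration(name): a dict with "mtx" (3x3 intrinsics, pixels), "rvec" (rotation vector, rad) and "tvec" (3), from world to camera coordinates, as OpenCV has them. Camera axes: x right, y down, z forward; pixel columns grow to the right and rows downward; lengths in m; the calibration is good to about 2 mm. A picture is of the moment at which its call begins. calibration takes no time and is no camera call.
- bot.hand_in(): hands the job in, once; it reports no verdict.
Trained networks look in the newest picture that a camera, given by its name, has taken for a name from the list of things; names that differ only in an ending like _2 or _b are one class to them, and where a whole thing is asked for, a point or a joint stands for the part that bears it (a point fixed in the world has none). Each returns a list of dicts, best first, with "p" (0 to 1); they miss things now and then, are a little off and sometimes report something else, mostly with a low value. They report only what shows in the picture. A call takes as long as a camera call. They do not tell look-alikes from the thing itself.
- bot.find_in(camera, label): "xy" ([column, row] in pixels, amid what is visible of it).
- bot.silhouettes(camera, label): "mask" (480x640 bool, what is visible of it) and "xy" ([column, row] in pixels, amid what is visible of it).
The state is a dict: "t": time; "q": joint angles; "joint_vel": joint speeds; "joint_torque": joint torques, N m; "eef_pos": TCP position; "tool_rot": TCP orientation; "contact_force": force on the tool from outside, world axes, zero at the start; "torque": the same for the moment, N m; "gripper_width": opening from 0.0 (shut) to 1.0 (fully open).
Only numpy, scipy, OpenCV 4.12 (cv2) and the standard library are available. Lean on these libraries where they do the work, as an engineer would, in place of code of your own. Each camera call takes 0.05 s, during which the arm holds its last target.

## Working session

There is one attempt and no reset: what is moved stays moved. The work goes in short steps, Python scripts to look and compute and a shell command to move; the robot and the scene stay as the last step left them, time stands still between calls to the robot, and variables do not carry over. Pictures are saved under pics/ and viewed, and the job is handed in when it is done.

```bash
ls; mkdir -p pics
python3 - <<'E'
from station import bot
import cv2
print(bot.get_obs())
for c in("scene","top"):
    im,d=bot.read_camera(c); cv2.imwrite(f"pics/{c}0.png",im); print(c,bot.calibration(c))
E
```

```text
pics
{'t': 0.0, 'q': array([ 1.23889559,  0.47781771,  0.0223121 ,  1.55643225, -0.01147306,
        1.10929669, -0.08311417]), 'joint_vel': array([-0.00167193, -0.00075286,  0.00092695,  0.00043199, -0.00098687,
       -0.00209757, -0.0001518 ]), 'joint_torque': array([ 7.21447268e-04, -5.96455836e+01,  1.60916727e+00, -2.81193835e+01,
        1.27077903e-02,  9.23201675e-03,  4.02650210e-05]), 'eef_pos': array([ 0.14967366, -0.657599  ,  0.23032149]), 'tool_rot': array([-5.09927666e-04,  7.81658250e-01, -6.23706299e-01, -7.57361409e-04]), 'contact_force': array([-0.50169891, -0.10501032,  0.74301698]), 'torque': array([-0.02305813,  0.00542845,  0.02282166]), 'gripper_width': 1.0012658991913}
scene {'mtx': array([[444.01184241,   0.        , 316.83594428],
       [  0.        , 444.01184241, 237.45441362],
       [  0.        ,   0.        ,   1.        ]]), 'rvec': array([ 1.96399357,  1.20885422, -0.5964375 ]), 'tvec': array([-0.33546948, -0.22978913,  1.37459246])}
top {'mtx': array([[565.67797119,   0.        , 319.81144203],
       [  0.        , 565.67797119, 245.0666307 ],
       [  0.        ,   0.        ,   1.        ]]), 'rvec': array([ 2.17553378, -2.15973287,  0.08905168]), 'tvec': array([0.09915916, 0.56874888, 1.29633947])}
```

View pics/scene0.png

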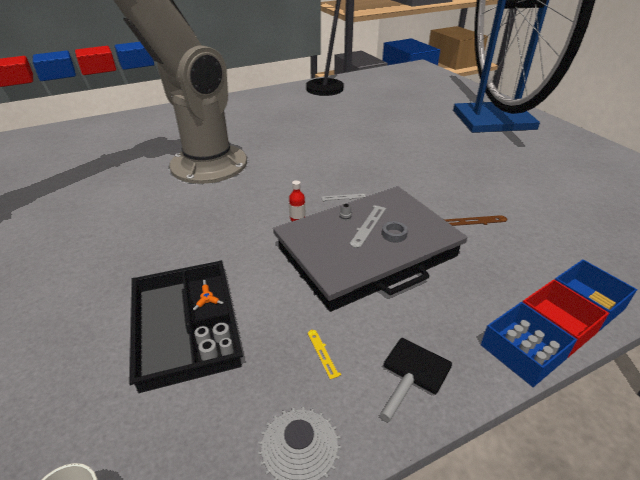

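View pics/top0.png

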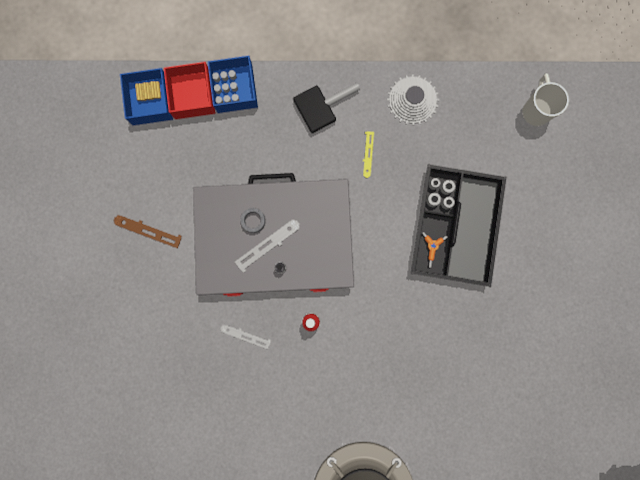

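The top view shows the gauge on the lid from about (238,265) to (297,225). The tape is at (252,221), the socket at (280,268), the bottle at (311,323), and the tray around (458,226). Next I measure them.

```bash
cat > h.py <<'E'
import numpy as np,cv2
from station import bot
def cam(c):
    k=bot.calibration(c);R,_=cv2.Rodrigues(k['rvec']);return k['mtx'],R,k['tvec'].reshape(3)
def pz(c,uv,z):
    K,R,t=cam(c);uv=np.atleast_2d(uv).astype(float)
    r=(np.c_[uv,np.ones(len(uv))]@np.linalg.inv(K).T)@R; o=-R.T@t
    return o+r*((z-o[2])/r[:,2])[:,None]
def proj(c,P):
    k=bot.calibration(c);return cv2.projectPoints(np.atleast_2d(P).astype(float),k['rvec'],k['tvec'],k['mtx'],None)[0][:,0]
def pd(c,uv,d):
    K,R,t=cam(c);u,v=np.round(uv).astype(int);z=d[v,u]
    return R.T@(z*np.linalg.inv(K)@[uv[0],uv[1],1]-t)
E
python3 - <<'E'
from h import *
im,d=bot.read_camera("top"); 
cv2.imwrite("pics/topz.png",cv2.resize(im[170:350,180:370],None,fx=4,fy=4,interpolation=cv2.INTER_CUBIC)[:600,:])
cv2.imwrite("pics/topt.png",cv2.resize(im[150:300,395:520],None,fx=4,fy=4,interpolation=cv2.INTER_CUBIC))
for n,z in [("gauge_handle",.061),("gauge_toothed",.061),("gauge",.0625),("case",.06),("tray",.038),("tray_lane",.004),("tape",.079),("socket",.094),("bottle",.11)]:
    for r in bot.find_in("top",n)[:4]: print(n,round(r['p'],2),np.round(r['xy'],1),np.round(pz("top",r['xy'],z)[0],4),np.round(pd("top",r['xy'],d),3))
for r in bot.silhouettes("top","gauge")[:4]:
    m=r['mask'].astype(np.uint8);rc=cv2.minAreaRect(np.argwhere(m)[:,::-1].astype(np.float32));b=cv2.boxPoints(rc)
    print(r['p'],r['xy'],np.round(pz("top",b,.0625)[:,:2],4).tolist(),b.tolist())
for r in bot.silhouettes("top","case")[:1]+bot.silhouettes("top","tray")[:1]:
    m=r['mask'].astype(np.uint8);b=cv2.boxPoints(cv2.minAreaRect(np.argwhere(m)[:,::-1].astype(np.float32)));print(r['p'],b.tolist())
E
```

```text
gauge_handle 0.9 [261.7 251.1] [0.5501 0.2353 0.061 ] [0.55  0.235 0.063]
gauge_handle 0.82 [368.8 155.4] [ 0.7739 -0.0088  0.061 ] [ 0.79  -0.013 -0.   ]
gauge_handle 0.8 [241.8 334.1] [0.3624 0.2769 0.061 ] [0.359 0.286 0.002]
gauge_handle 0.76 [144.3 228.2] [0.601 0.506 0.061] [0.608 0.525 0.003]
gauge_toothed 0.77 [367.6 152.5] [ 0.7807 -0.006   0.061 ] [ 0.796 -0.01   0.001]
gauge_toothed 0.68 [270.2 244.6] [0.5651 0.2161 0.061 ] [0.565 0.216 0.062]
gauge_toothed 0.65 [240.  334.3] [0.3619 0.2809 0.061 ] [ 0.358  0.29  -0.001]
gauge_toothed 0.58 [145.  229.3] [0.5985 0.5043 0.061 ] [0.606 0.524 0.   ]
gauge 0.88 [146.8 230.1] [0.5965 0.4996 0.0625] [0.604 0.519 0.002]
gauge 0.67 [368.3 151.1] [ 0.7836 -0.0075  0.0625] [ 0.801 -0.012 -0.002]
gauge 0.64 [268.6 244.9] [0.5643 0.2196 0.0625] [0.564 0.219 0.068]
gauge 0.57 [245.1 336.1] [0.3581 0.2691 0.0625] [0.354 0.278 0.002]
case 0.87 [274.6 232.7] [0.5927 0.2066 0.06  ] [0.593 0.207 0.058]
tray 0.65 [458.  228.4] [ 0.608  -0.2173  0.038 ] [ 0.612 -0.224  0.01 ]
tray_lane 0.94 [454.6 224.7] [ 0.6211 -0.2172  0.004 ] [ 0.614 -0.20
[... 873 characters left out ...]
188, 322.9452209472656], [271.2624816894531, 340.8296203613281], [267.6532897949219, 350.6728820800781]]
0.8 [367.3, 151.8] [[0.7256, 0.0077], [0.832, -0.0003], [0.8306, -0.0192], [0.7243, -0.0112]] [[361.71173095703125, 175.74705505371094], [365.18231201171875, 130.62940979003906], [373.36468505859375, 131.2588348388672], [369.89410400390625, 176.37648010253906]]
0.69 [[189.533935546875, 177.21267700195312], [348.60186767578125, 169.63803100585938], [354.34393310546875, 290.2217712402344], [195.2760009765625, 297.7964172363281]]
0.69 [[410.39990234375, 275.1999816894531], [426.23992919921875, 164.3199920654297], [506.4599609375, 175.77999877929688], [490.61993408203125, 286.65997314453125]]
```

Run:
```python
from h import *
print(np.round(pz("top",[[194,187],[349,179],[353.5,286.5],[196.5,294]],.06),4))
print(np.round(pz("top",[[428,165],[505.5,178],[491,286.5],[409,274.5]],.038),4))
```

```text
[[0.6977 0.3946 0.06  ]
 [0.7184 0.0368 0.06  ]
 [0.4712 0.0259 0.06  ]
 [0.4515 0.3818 0.06  ]]
[[ 0.7575 -0.1493  0.038 ]
 [ 0.7274 -0.3298  0.038 ]
 [ 0.4741 -0.2908  0.038 ]
 [ 0.5002 -0.103   0.038 ]]
```

View pics/topz.png

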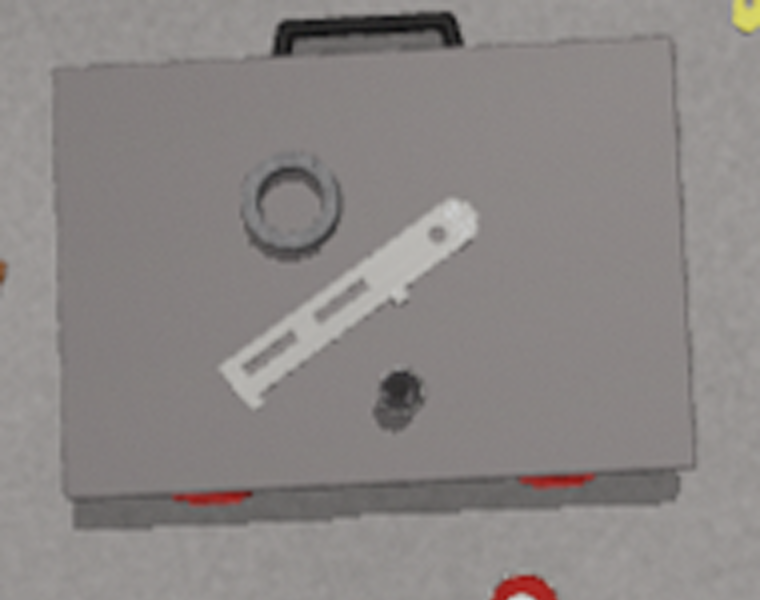

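View pics/topt.png

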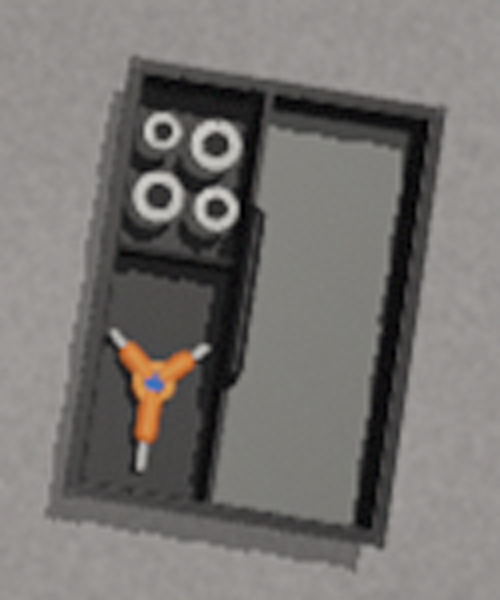

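The pictures fix the handle end (the hole) at about (290,228), pointing to the right rear. The teeth face the robot, as the frame demands. I plan to press with closed fingers and slide toward the lid's right (-y) edge, then turn the gauge to face that edge. First I fit the gauge outline properly.

```bash
cat >> h.py <<'E'
from scipy.optimize import minimize
GP=np.array([[-85,13],[70,13],[79,9],[85,4],[85,-4],[79,-9],[70,-13],[26,-13],[26,-19],[18,-19],[18,-13],[-75,-13],[-75,-19],[-83,-19],[-83,-13],[-85,-13]])/1e3
def gmask(cx,cy,g,z,c="top",S=4):
    R=np.array([[np.cos(g),-np.sin(g)],[np.sin(g),np.cos(g)]]);w=GP@R.T+[cx,cy]
    p=proj(c,np.c_[w,np.full(len(w),z)])
    m=np.zeros((480*S,640*S),np.uint8);cv2.fillPoly(m,[np.round(((p+.5)*S-.5)*16).astype(np.int32)],255,shift=4)
    return cv2.resize(m,(640,480),interpolation=cv2.INTER_AREA)/255.
def fit(mask,x0,z=.0625,c="top"):
    mask=mask.astype(float)
    f=lambda p:1-np.minimum(mask,m:=gmask(p[0],p[1],p[2],z,c)).sum()/np.maximum(mask,m).sum()
    b=minimize(f,x0,method='Nelder-Mead',options=dict(initial_simplex=np.array(x0)+np.array([[0,0,0],[.008,0,0],[0,.008,0],[0,0,.1]]),maxiter=90))
    return b.x,b.fun
LC=np.array([.5847,.2098]);LA=np.radians(2.75)
def lid(p):
    c,s=np.cos(LA),np.sin(LA);return (np.array(p)[:2]-LC)@np.array([[c,-s],[s,c]])
def rep(x):
    h=x[:2]+.085*np.array([np.cos(x[2]),np.sin(x[2])])
    print("gauge",np.round(x[:2],4),"deg",round(np.degrees(x[2]),1),"tip",np.round(h,4),"lid: c",np.round(lid(x[:2]),4),"tip",np.round(lid(h),4))
def look(name,x0,z=.0625,near=None):
    im,d=bot.read_camera("top");cv2.imwrite(f"pics/{name}.png",im)
    pj=proj("top",[x0[0],x0[1],z])[0]
    rs=[r for r in bot.silhouettes("top","gauge") if np.hypot(*(np.array(r['xy'])-pj))<30]
    if not rs: print("no gauge");return im,d,None
    x,e=fit(rs[0]['mask'],x0,z);rep(x);print("p",rs[0]['p'],"1-iou",round(e,3));return im,d,x
def go(x,y,z,yaw=None):
    """shift in tool axes (cm) and turn"""
    o=bot.get_obs();from scipy.spatial.transform import Rotation as Ro
    q=o['tool_rot'];R=Ro.from_quat([q[1],q[2],q[3],q[0]]);
    s=R.inv().apply(np.array([x,y,z])-o['eef_pos'])*100
    w=np.zeros(3)
    if yaw is not None:
        T=Ro.from_matrix(np.array([[np.cos(yaw),np.sin(yaw),0],[np.sin(yaw),-np.cos(yaw),0],[0,0,-1]]));w=(R.inv()*T).as_rotvec()
    print("shift cm",np.round(s,2),"turn",np.round(w,3))
def st():
    o=bot.get_obs();q=o['tool_rot'];print("t",round(o['t'],2),"tcp",np.round(o['eef_pos'],4),"yaw",round(np.degrees(np.arctan2(2*(q[1]*q[2]+q[0]*q[3]),1-2*(q[2]**2+q[3]**2))),1),"F",np.round(o['contact_force'],1),"w",round(o['gripper_width'],3))
E
python3 - <<'E'
from h import *
im,d,x=look("top1",[.566,.224,np.radians(-51.7)])
m=gmask(*x,.0625);im2=im.copy();cv2.drawContours(im2,cv2.findContours((m>.5).astype(np.uint8),0,1)[0],-1,(0,0,255),1)
cv2.imwrite("pics/fit1.png",cv2.resize(im2[190:300,210:360],None,fx=5,fy=5,interpolation=cv2.INTER_CUBIC))
u=np.array([np.cos(x[2]),np.sin(x[2])]);P=x[:2]-.01*u;print("press",P)
st();go(.5,-.35,.2,0.0);go(*P,.12,x[2]+np.pi/2)
E
```

```text
gauge [0.5658 0.2225] deg -53.1 tip [0.6169 0.1545] lid: c [-0.0182  0.0135] tip [ 0.0295 -0.0568]
p 0.63 1-iou 0.174
press [0.55984717 0.23044952]
t 0.85 tcp [ 0.1498 -0.6582  0.2313] yaw -77.2 F [-1.1  0.7  1.6] w 1.002
shift cm [-22.28 -40.98   3.13] turn [-0.    -0.    -1.347]
shift cm [-77.55 -59.7   11.13] turn [ 0.    -0.    -1.991]
```

View pics/fit1.png

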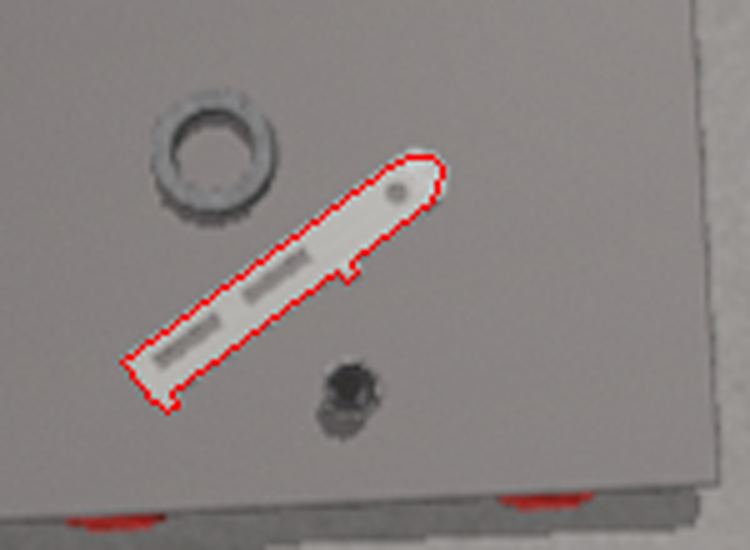

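The fitted outline agrees with the picture: hole end to the upper right, teeth at the lower edge. Moving over now.

```bash
python3 -m creep '[[[-22.3,-41,3.1,0,0,-1.35,0],[-22.3,-41,3.1,0,0,-1.35,0],[-22.3,-41,3.1,0,0,-1.35,0],[-22.3,-41,3.1,0,0,-1.35,0],[-22.3,-41,3.1,0,0,-1.35,0],[-22.3,-41,3.1,0,0,-1.35,0],[-22.3,-41,3.1,0,0,-1.35,0],[-22.3,-41,3.1,0,0,-1.35,0],[-22.3,-41,3.1,0,0,-1.35,0],[-22.3,-41,3.1,0,0,-1.35,0]]]' 40
python3 - <<'E'
from h import *
import numpy as np
st();go(.5598,.2304,.12,np.radians(36.9))
E
```

```text
t: 2.1
eef_pos: [0.4992, -0.3509, 0.2002]
tool_rot: [0.0, 1.0, 0.001, -0.0]
contact_force: [0.4, -0.8, 0.3]
gripper_width: 0.005
t 2.1 tcp [ 0.4992 -0.3509  0.2002] yaw 0.1 F [ 0.4 -0.8  0.3] w 0.005
shift cm [  6.14 -58.12   7.98] turn [ 0.     0.001 -0.643]
```

```bash
python3 -m creep '[[[6.1,-58.1,0,0,0,-0.64,0],[6.1,-58.1,0,0,0,-0.64,0],[6.1,-58.1,0,0,0,-0.64,0],[6.1,-58.1,0,0,0,-0.64,0],[6.1,-58.1,0,0,0,-0.64,0],[6.1,-58.1,0,0,0,-0.64,0],[6.1,-58.1,0,0,0,-0.64,0],[6.1,-58.1,0,0,0,-0.64,0],[6.1,-58.1,0,0,0,-0.64,0],[6.1,-58.1,0,0,0,-0.64,0]]]'
python3 - <<'E'
from h import *
import numpy as np
st();go(.5598,.2304,.068,np.radians(36.9))
E
```

```text
t: 3.35
eef_pos: [0.5593, 0.2344, 0.2006]
tool_rot: [-0.001, 0.948, 0.317, 0.0]
contact_force: [-0.3, -0.4, -0.2]
gripper_width: 0.004
t 3.35 tcp [0.5593 0.2344 0.2006] yaw 37.0 F [-0.3 -0.4 -0.2] w 0.004
shift cm [-0.22  0.36 13.26] turn [-0.001 -0.001  0.001]
```

```bash
python3 -m creep '[[[-0.2,0.3,6,0,0,0,0],[-0.2,0.3,12,0,0,0,0],[-0.2,0.3,13,0,0,0,0],[-0.2,0.3,13.2,0,0,0,0],[-0.2,0.3,13.4,0,0,0,0],[-0.2,0.3,13.5,0,0,0,0],[-0.2,0.3,13.6,0,0,0,0],[-0.2,0.3,13.7,0,0,0,0]]]'
python3 - <<'E'
from h import *
st()
E
```

```text
t: 4.35
eef_pos: [0.5598, 0.2279, 0.0637]
tool_rot: [0.0, 0.949, 0.316, 0.0]
contact_force: [-0.1, -0.4, -0.5]
gripper_width: 0.0
t 4.35 tcp [0.5598 0.2279 0.0637] yaw 36.8 F [-0.1 -0.4 -0.5] w 0.0
```

```bash
python3 -m creep '[[[0,0,0.1,0,0,0,0],[0,0,0.1,0,0,0,0],[0,0,0.15,0,0,0,0],[0,0,0.15,0,0,0,0]]]'; python3 -m creep '[[[0,0,0.05,0,0,0,0],[0,0,0.05,0,0,0,0]]]'; python3 -m creep '[[[0,0,0.05,0,0,0,0],[0,0,0.05,0,0,0,0]]]'
```

```text
t: 4.85
eef_pos: [0.5599, 0.2281, 0.0626]
tool_rot: [0.0, 0.949, 0.316, 0.0]
contact_force: [-2.0, -1.4, 7.6]
gripper_width: 0.0
t: 5.1
eef_pos: [0.5602, 0.2283, 0.0626]
tool_rot: [0.0, 0.949, 0.316, 0.001]
contact_force: [-2.4, -0.8, 11.3]
gripper_width: -0.0
t: 5.35
eef_pos: [0.5604, 0.2285, 0.0626]
tool_rot: [0.0, 0.949, 0.316, 0.001]
contact_force: [-2.6, -1.9, 13.7]
gripper_width: -0.001
```

Contact is at z = 0.0626 with about 13 N, as expected for the gauge's top. Sliding along its own axis now.

```bash
python3 -m creep '[[[0,0.5,0,0,0,0,0],[0,1.2,0,0,0,0,0],[0,2,0,0,0,0,0],[0,2.8,0,0,0,0,0],[0,3.5,0,0,0,0,0],[0,4,0,0,0,0,0],[0,4,0,0,0,0,0]]]'
python3 - <<'E'
from h import *
im,d,x=look("top2",[.59,.19,np.radians(-53)])
st()
cv2.imwrite("pics/z2.png",cv2.resize(im[170:320,180:370],None,fx=4,fy=4,interpolation=cv2.INTER_CUBIC))
E
```

```text
t: 6.22
eef_pos: [0.5853, 0.1971, 0.0626]
tool_rot: [-0.0, 0.949, 0.316, 0.002]
contact_force: [0.2, 0.9, 10.0]
gripper_width: 0.004
gauge [0.5917 0.1913] deg -52.7 tip [0.6432 0.1236] lid: c [ 0.0061 -0.0188] tip [ 0.0543 -0.0889]
p 0.76 1-iou 0.811
t 6.33 tcp [0.5853 0.1971 0.0626] yaw 36.8 F [-0.9  1.2  9.7] w 0.001
```

View pics/z2.png

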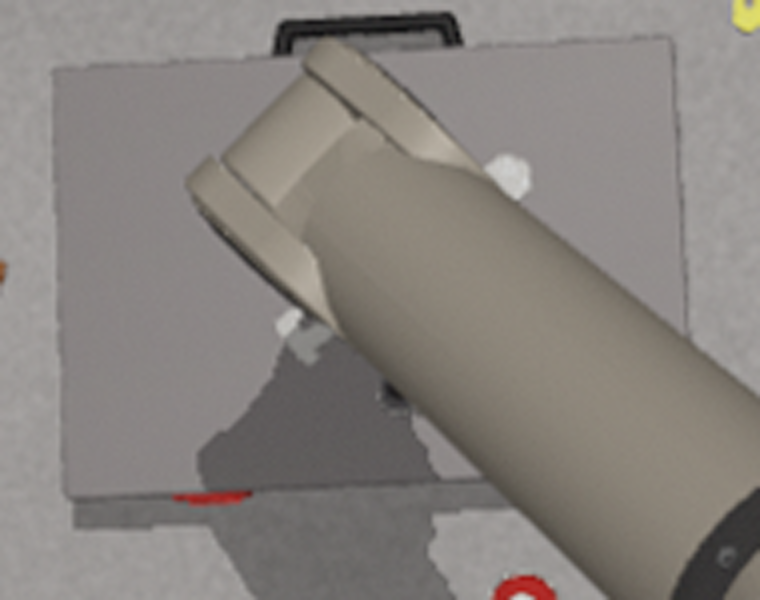

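The arm hides most of it, but the handle tip now shows at zoom (530,178), up from (478,215). That is about 38 mm, so the gauge follows the fingers. Continuing 60 mm.

```bash
python3 -m creep '[[[0,0.7,0,0,0,0,0],[0,1.5,0,0,0,0,0],[0,2.3,0,0,0,0,0],[0,3.1,0,0,0,0,0],[0,3.9,0,0,0,0,0],[0,4.7,0,0,0,0,0],[0,5.4,0,0,0,0,0],[0,6,0,0,0,0,0],[0,6,0,0,0,0,0]]]'
python3 - <<'E'
from h import *
st()
for c in ("top","scene"):
    im,d=bot.read_camera(c); cv2.imwrite(f"pics/{c}3.png",im)
p=[.6213,.1493] # tcp
E
```

```text
t: 7.45
eef_pos: [0.6214, 0.1488, 0.0626]
tool_rot: [-0.0, 0.949, 0.316, 0.002]
contact_force: [1.2, 0.4, 10.4]
gripper_width: -0.002
t 7.45 tcp [0.6214 0.1488 0.0626] yaw 36.8 F [ 1.2  0.4 10.4] w -0.002
```

View pics/top3.png

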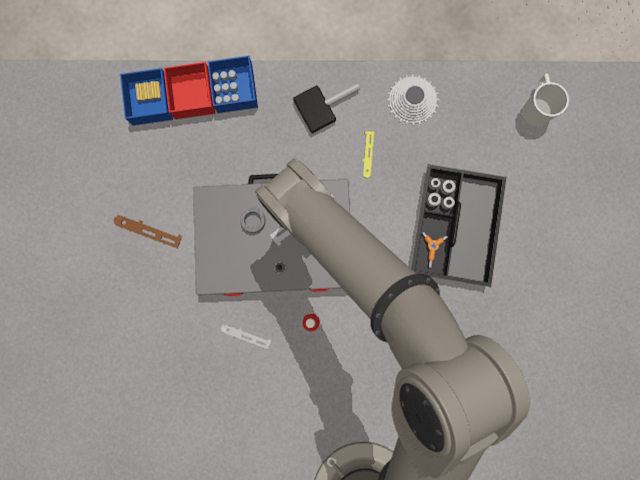

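View pics/scene3.png

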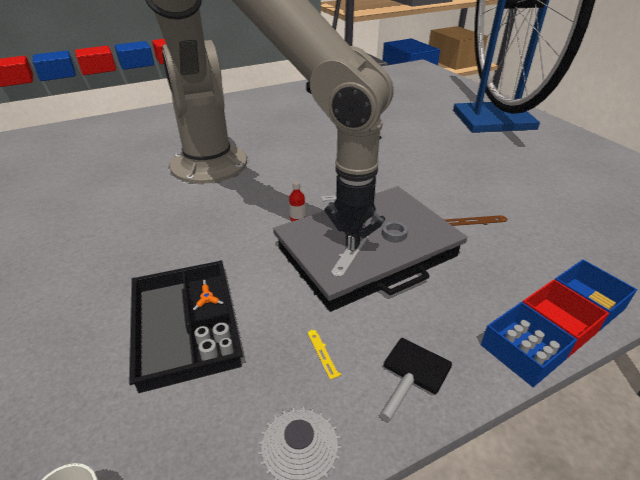

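The scene view shows the fingers on the gauge, its handle pointing out of the shot's lower left, tape and socket untouched. Now I move toward the right edge while turning to square.

```bash
python3 -m creep '[[[-0.4,0.5,0,0,0,0.03,0],[-1,1.2,0,0,0,0.08,0],[-1.6,1.9,0,0,0,0.14,0],[-2.3,2.6,0,0,0,0.21,0],[-3.0,3.4,0,0,0,0.29,0],[-3.7,4.1,0,0,0,0.37,0],[-4.4,4.7,0,0,0,0.45,0],[-5.0,5.3,0,0,0,0.53,0],[-5.6,5.8,0,0,0,0.6,0],[-5.6,5.8,0,0,0,0.6,0]]]'
python3 - <<'E'
from h import *
st()
for c in ("top","scene"):
    im,d=bot.read_camera(c); cv2.imwrite(f"pics/{c}4.png",im)
    a=im[150:350,180:400] if c=="top" else im[170:320,220:480]
    cv2.imwrite(f"pics/{c}4z.png",cv2.resize(a,None,fx=3,fy=3,interpolation=cv2.INTER_CUBIC))
E
```

```text
t: 8.8
eef_pos: [0.6112, 0.0681, 0.0626]
tool_rot: [-0.0, 1.0, 0.021, 0.002]
contact_force: [-0.1, -0.1, 11.8]
gripper_width: 0.001
t 8.8 tcp [0.6112 0.0681 0.0626] yaw 2.4 F [-0.1 -0.1 11.8] w 0.001
```

View pics/top4z.png

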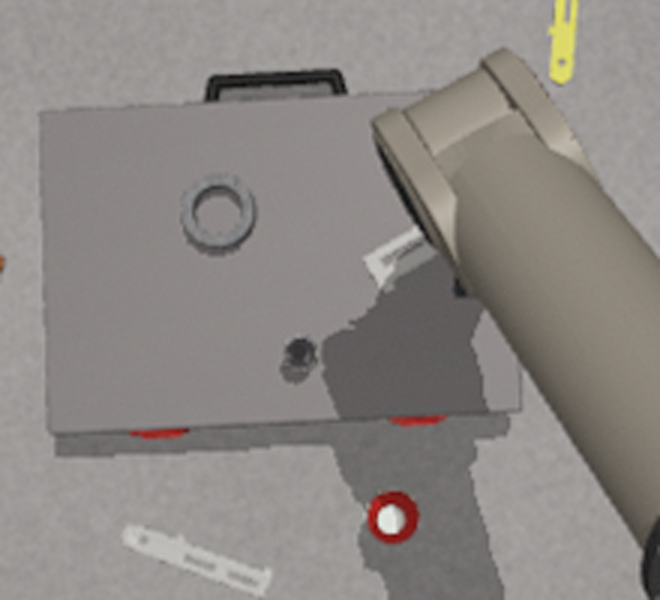

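View pics/scene4z.png

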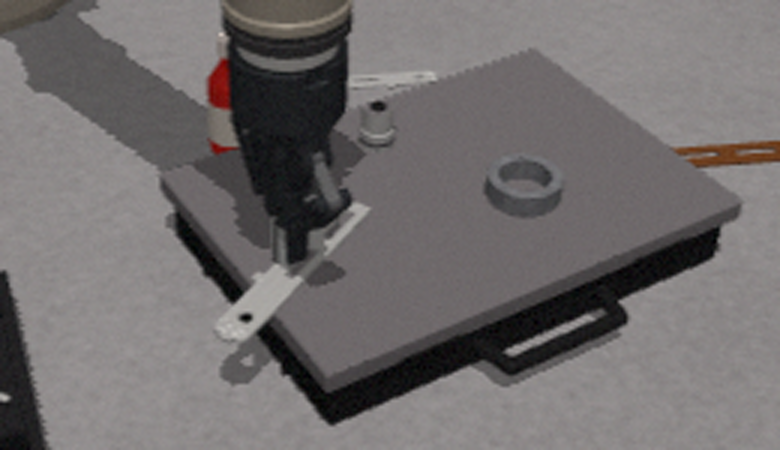

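Run:
```python
from h import *
p=pz("scene",[[220+218/3,170+330/3],[220+362/3,170+208/3]],.0625);print(p,np.hypot(*(p[0]-p[1])[:2]),np.degrees(np.arctan2(*(p[0]-p[1])[[1,0]])),[lid(q) for q in p])
im,d=bot.read_camera("scene")
for r in bot.silhouettes("scene","gauge")[:5]:
    print(r['p'],r['xy'])
    if abs(r['xy'][0]-315)<30 and abs(r['xy'][1]-260)<30:
        x,e=fit(r['mask'],[.61,.06,np.radians(-65)],.0625,"scene");rep(x);print(e)
        im2=im.copy();im2[r['mask']]=(0,0,255);cv2.drawContours(im2,cv2.findContours((gmask(*x,.0625,"scene")>.5).astype(np.uint8),0,1)[0],-1,(0,255,0),1)
        cv2.imwrite("pics/m4.png",cv2.resize(im2[200:300,270:400],None,fx=5,fy=5))
```

```text
[[ 0.65655114 -0.00598196  0.0625    ]
 [ 0.58688518  0.14015261  0.0625    ]] 0.16189088584616293 -64.51170645709996 [array([ 0.06141558, -0.21898074]), array([-0.00115889, -0.06967202])]
0.8 [477.1, 216.8]
0.78 [305.7, 265.4]
gauge [0.6247 0.0651] deg -62.0 tip [ 0.6646 -0.01  ] lid: c [ 0.033  -0.1465] tip [ 0.0692 -0.2234]
0.31408317476379544
0.67 [325.1, 355.5]
0.66 [348.4, 195.8]
```

View pics/m4.png

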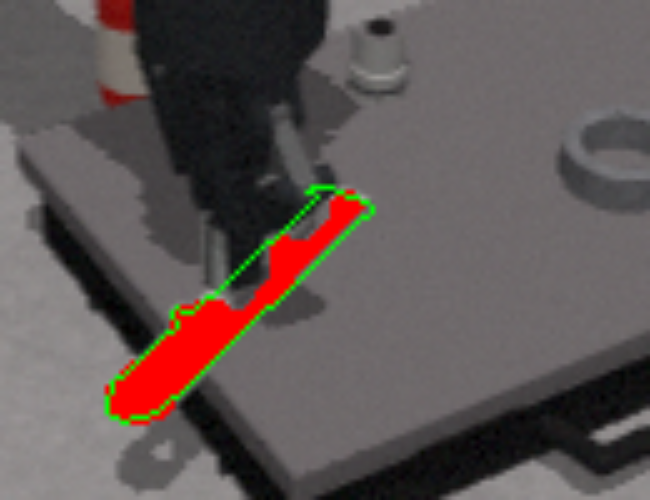

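Tool yaw slipped on the gauge: it stands at about -63° rather than -87°, with its tip already some 40 mm past the edge. That angle can be gripped if it hangs out a bit more, so I slide another 16 mm and then lift off.

```bash
python3 -m creep '[[[0,0.4,0,0,0,0,0],[0,0.9,0,0,0,0,0],[0,1.4,0,0,0,0,0],[0,1.6,0,0,0,0,0],[0,1.6,0,0,0,0,0],[0,1.6,-0.4,0,0,0,0],[0,1.6,-1.5,0,0,0,0],[0,1.6,-6,0,0,0,0],[0,1.6,-12,0,0,0,0],[-10,-2,-12,0,0,0,0.5]]]';  python3 -m creep '[[[-6,-6,0,0,0,0,0.5],[-12,-12,0,0,0,0,0.5],[-12,-12,0,0,0,0,0.5]]]'
python3 - <<'E'
from h import *
st()
for c in ("top","scene"):
    im,d=bot.read_camera(c); cv2.imwrite(f"pics/{c}5.png",im)
    r=sorted(bot.silhouettes(c,"gauge"),key=lambda r:np.hypot(*(np.array(r['xy'])-proj(c,[.62,.05,.0625])[0])))[0]
    x,e=fit(r['mask'],[.62,.05,np.radians(-62)],.0625,c);rep(x);print(c,e,r['p'])
    im2=im.copy();cv2.drawContours(im2,cv2.findContours((gmask(*x,.0625,c)>.5).astype(np.uint8),0,1)[0],-1,(0,255,0),1)
    a=im2[170:320,220:420] if c=="top" else im2[170:320,220:420]
    cv2.imwrite(f"pics/{c}5z.png",cv2.resize(a,None,fx=4,fy=4,interpolation=cv2.INTER_CUBIC))
E
```

```text
t: 10.25
eef_pos: [0.5566, 0.0705, 0.1864]
tool_rot: [-0.001, 1.0, 0.019, 0.006]
contact_force: [-0.6, 1.8, -0.2]
gripper_width: 0.193
t: 10.62
eef_pos: [0.4232, 0.1866, 0.1813]
tool_rot: [0.0, 1.0, 0.022, 0.0]
contact_force: [0.1, 0.7, -0.2]
gripper_width: 0.506
t 10.62 tcp [0.4232 0.1866 0.1813] yaw 2.6 F [ 0.1  0.7 -0.2] w 0.506
gauge [0.6173 0.053 ] deg -58.3 tip [ 0.662  -0.0193] lid: c [ 0.025  -0.1582] tip [ 0.0662 -0.2326]
top 0.12526856999540192 0.81
gauge [0.6223 0.0513] deg -59.0 tip [ 0.6661 -0.0215] lid: c [ 0.03   -0.1601] tip [ 0.0702 -0.235 ]
scene 0.12184714534445573 0.77
```

View pics/top5z.png

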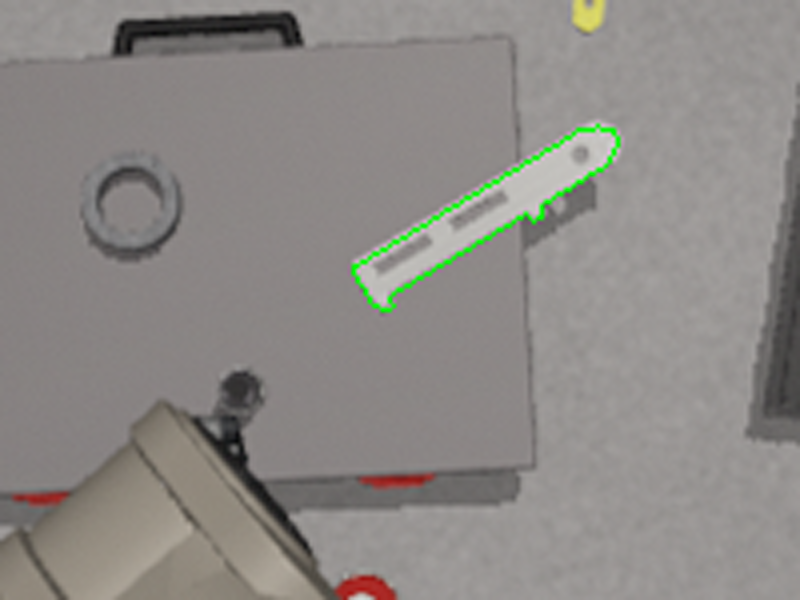

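View pics/scene5z.png

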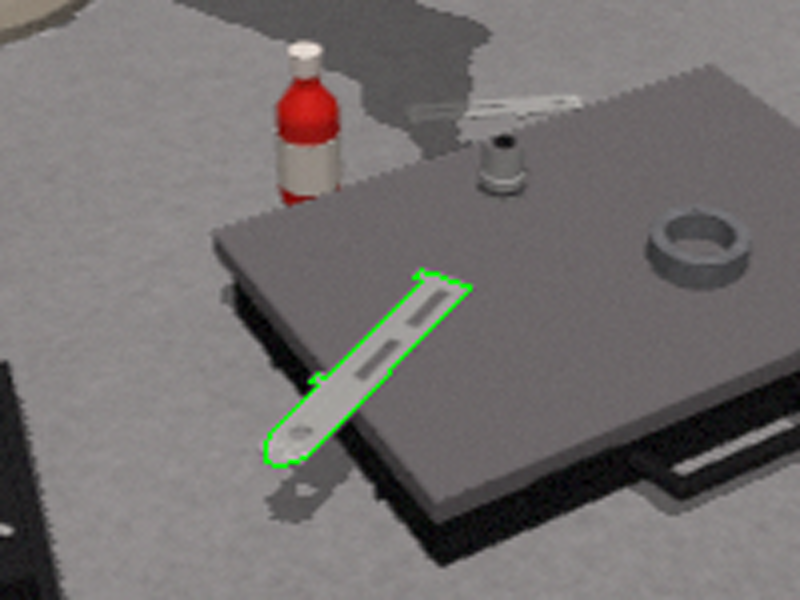

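Both views agree: gauge flat, heading about -58.7°, centre about (0.620, 0.052), tip about 54 mm past the right edge, so step 1 is met. Tape and socket have not moved. I will grip across its parallel sides at gauge x = 61 mm, outside the edge.

Run:
```python
from h import *
a=np.radians(-58.7);P=np.array([.620,.052])+.061*np.array([np.cos(a),np.sin(a)])
print(P);st();go(*P,.15,a+np.pi/2)
```

```text
[ 6.51690666e-01 -1.21988638e-04]
t 10.82 tcp [0.4253 0.1854 0.1813] yaw 2.6 F [ 0.3 -0.2  0.5] w 0.5
shift cm [21.79 19.54  3.15] turn [ 0.001 -0.001 -0.502]
```

```bash
python3 -m creep '[[[5.5,5,0,0,0,-0.12,0.5],[11,10,0,0,0,-0.25,0.5],[16.5,15,1,0,0,-0.4,0.5],[21.8,19.5,3.2,0,0,-0.5,0.5],[21.8,19.5,3.2,0,0,-0.5,0.5],[21.8,19.5,5,0,0,-0.5,0.5],[21.8,19.5,5.2,0,0,-0.5,0.5],[21.8,19.5,5.2,0,0,-0.5,0.5]]]'
python3 - <<'E'
from h import *
st();go(.6517,-.0001,.0535,np.radians(31.3))
im,d=bot.read_camera("scene"); cv2.imwrite("pics/s6.png",cv2.resize(im[150:320,220:420],None,fx=3.5,fy=3.5,interpolation=cv2.INTER_CUBIC))
E
```

```text
t: 11.82
eef_pos: [0.651, 0.0005, 0.129]
tool_rot: [-0.0, 0.963, 0.269, -0.0]
contact_force: [-0.5, 0.0, 0.1]
gripper_width: 0.505
t 11.82 tcp [6.51e-01 5.00e-04 1.29e-01] yaw 31.2 F [-0.5  0.   0.1] w 0.505
shift cm [0.03 0.09 7.55] turn [-0.     0.    -0.002]
```

View pics/s6.png

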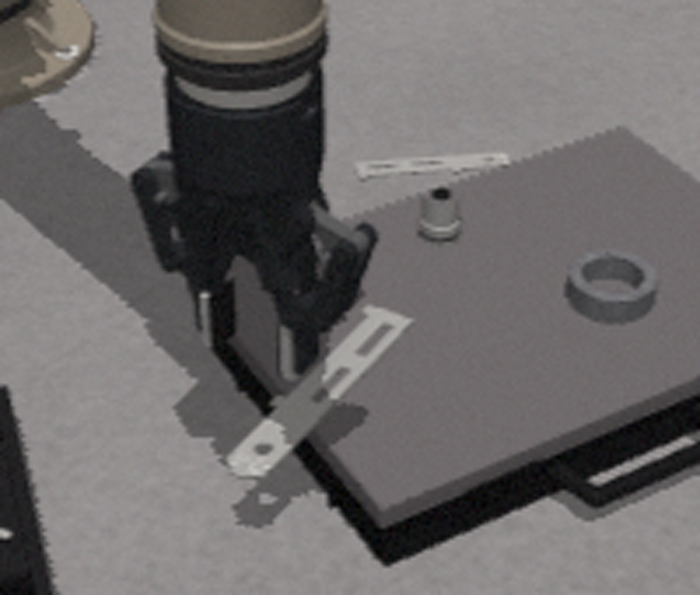

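The fingers hover astride the gauge's axis above the overhang. I descend in steps and watch the force.

```bash
python3 -m creep '[[[0,0.1,3,0,0,0,0.5],[0,0.1,5.5,0,0,0,0.5],[0,0.1,6.5,0,0,0,0.5],[0,0.1,6.8,0,0,0,0.5],[0,0.1,7,0,0,0,0.5]]]'; python3 -m creep '[[[0,0,0.2,0,0,0,0.5],[0,0,0.4,0,0,0,0.5],[0,0,0.5,0,0,0,0.5],[0,0,0.5,0,0,0,0.5]]]'
python3 - <<'E'
from h import *
st()
for c in ("top","scene"):
    im,d=bot.read_camera(c); a=im[170:320,300:460] if c=="top" else im[200:320,240:400]; cv2.imwrite(f"pics/{c}7.png",cv2.resize(a,None,fx=4,fy=4,interpolation=cv2.INTER_CUBIC))
E
```

```text
t: 12.5
eef_pos: [0.6529, -0.0008, 0.0599]
tool_rot: [0.0, 0.963, 0.268, 0.001]
contact_force: [-0.0, -0.0, 0.1]
gripper_width: 0.499
t: 13.0
eef_pos: [0.6521, -0.0012, 0.0538]
tool_rot: [-0.0, 0.963, 0.268, -0.0]
contact_force: [0.2, 0.2, 0.1]
gripper_width: 0.495
t 13.0 tcp [ 0.6521 -0.0012  0.0538] yaw 31.1 F [0.2 0.2 0.1] w 0.495
```

View pics/scene7.png

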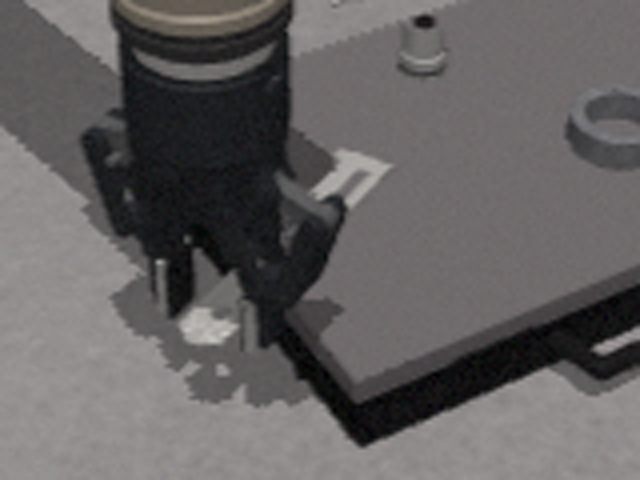

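The fingers straddle the handle with no contact force. Closing gently first, then firmly.

```bash
python3 -m creep '[[[0,0,0,0,0,0,0.4],[0,0,0,0,0,0,0.34],[0,0,0,0,0,0,0.3],[0,0,0,0,0,0,0.2],[0,0,0,0,0,0,0.1],[0,0,0,0,0,0,0.1]]]' 30;  python3 -m creep '[[[0,0,0,0,0,0,0],[0,0,0,0,0,0,0],[0,0,0,0,0,0,0],[0,0,0,0,0,0,0]]]' 100
```

```text
t: 13.85
eef_pos: [0.6522, -0.0012, 0.0539]
tool_rot: [0.0, 0.963, 0.268, 0.0]
contact_force: [-0.2, -0.0, 1.0]
gripper_width: 0.287
t: 14.35
eef_pos: [0.6523, -0.0011, 0.0539]
tool_rot: [0.0, 0.963, 0.268, 0.0]
contact_force: [-0.7, -0.5, 1.7]
gripper_width: 0.244
```

Run:
```python
from h import *
st()
for c in ("top","scene"):
    im,d=bot.read_camera(c); a=im[170:320,260:420] if c=="top" else im[200:320,240:400]; cv2.imwrite(f"pics/{c}8.png",cv2.resize(a,None,fx=4,fy=4,interpolation=cv2.INTER_CUBIC))
```

```text
t 14.35 tcp [ 0.6523 -0.0011  0.0539] yaw 31.1 F [-0.7 -0.5  1.7] w 0.244
```

View pics/scene8.png

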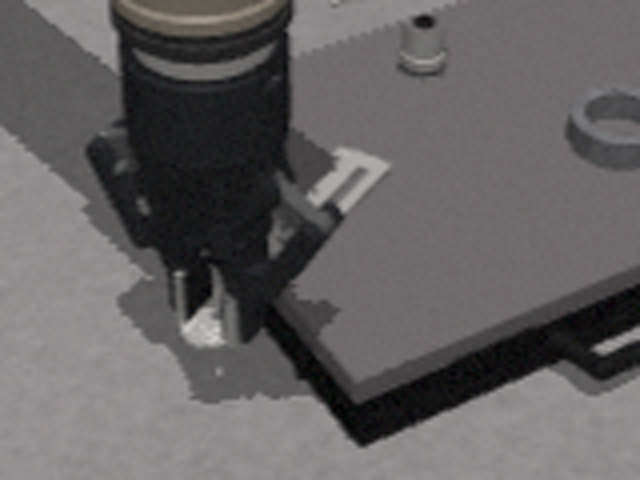

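View pics/top8.png

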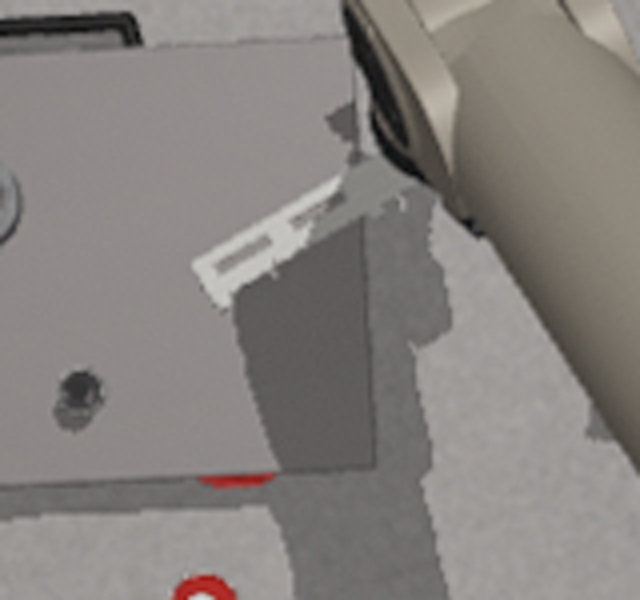

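The gauge stayed in line between the pads. The width reading (24 mm at 30 N, 21 mm at 100 N) fits a 26 mm bar with some pad give. Lifting.

```bash
python3 -m creep '[[[0,0,-0.3,0,0,0,0],[0,0,-1,0,0,0,0],[0,0,-2.5,0,0,0,0],[0,0,-4.5,0,0,0,0],[0,0,-6.5,0,0,0,0],[0,0,-8,0,0,0,0],[0,0,-8.5,0,0,0,0],[0,0,-8.5,0,0,0,0]]]'
python3 - <<'E'
from h import *
st()
for c in ("top","scene"):
    im,d=bot.read_camera(c); cv2.imwrite(f"pics/{c}9f.png",im);a=im[150:300,260:420] if c=="top" else im[150:270,240:400]; cv2.imwrite(f"pics/{c}9.png",cv2.resize(a,None,fx=4,fy=4,interpolation=cv2.INTER_CUBIC))
E
```

```text
t: 15.45
eef_pos: [0.6522, -0.0012, 0.139]
tool_rot: [0.0, 0.963, 0.268, 0.0]
contact_force: [-0.7, -0.1, -0.8]
gripper_width: 0.246
t 15.45 tcp [ 0.6522 -0.0012  0.139 ] yaw 31.1 F [-0.7 -0.1 -0.8] w 0.246
```

View pics/scene9.png

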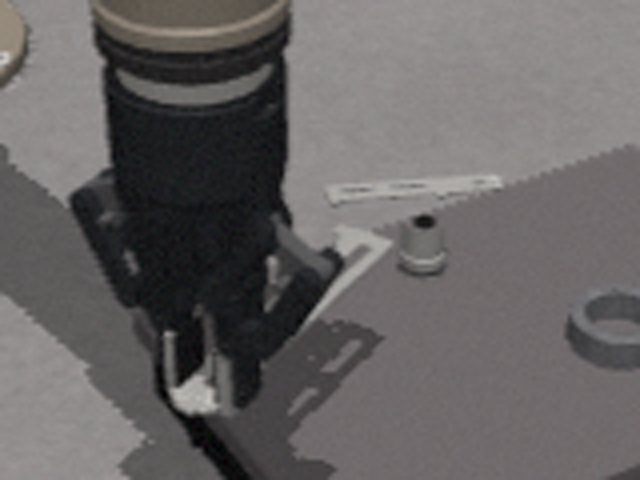

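View pics/top9.png

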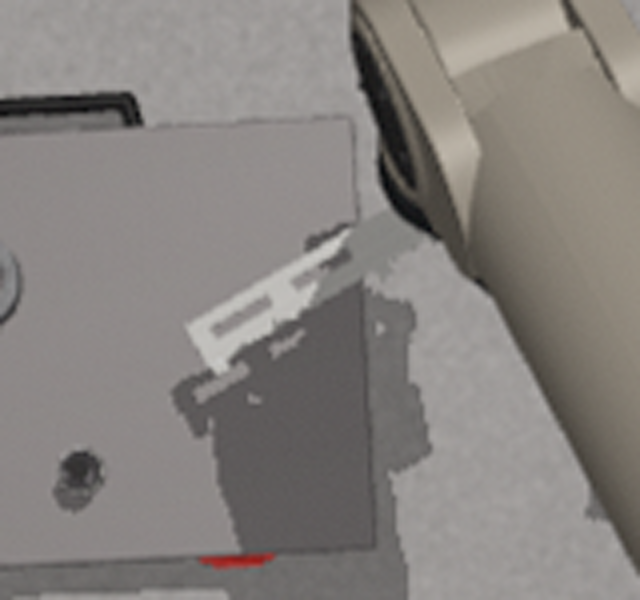

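The gauge is held and hangs clear, its shadow on the lid. I check tilt by depth and refine the tray lane.

Run:
```python
from h import *
im,d=bot.read_camera("top")
for uv in [(315,239),(313,231),(330,225),(340,214)]: print(uv,im[uv[1],uv[0]],np.round(pd("top",np.array(uv),d),4))
# gauge pts by depth
K,R,t=cam("top")
v,u=np.mgrid[195:260,295:365];z=d[195:260,295:365]
P=((np.stack([u,v,np.ones_like(u)],-1)@np.linalg.inv(K).T)*z[...,None]-t)@R
s=(P[...,2]>.115)&(P[...,2]<.2)&(im[195:260,295:365].min(-1)>110);Q=P[s]
a=np.radians(-58.9);o=np.array([.6522,-.0012]);lx=(Q[:,:2]-o)@[np.cos(a),np.sin(a)];ly=(Q[:,:2]-o)@[-np.sin(a),np.cos(a)]
k=(abs(ly)<.03);print(k.sum(),lx[k].min(),lx[k].max(),ly[k].min(),ly[k].max(),np.polyfit(lx[k],Q[k,2],1),np.polyfit(lx[k],ly[k],1))
# tray lane
C=np.mean(pz("top",[[428,165],[505.5,178],[491,286.5],[409,274.5]],.038),0)[:2];print("tray c",C)
# floor of lane by brightness, depth
P2=None
r=bot.silhouettes("top","tray_lane");
for q in r[:2]: print(q['p'],q['xy'],q['mask'].sum())
```

```text
(315, 239) [184 188 189] [0.5701 0.1123 0.1427]
(313, 231) [158 160 163] [0.5872 0.1167 0.1437]
(330, 225) [187 191 193] [0.6003 0.0804 0.1436]
(340, 214) [185 189 191] [0.6246 0.0591 0.1412]
648 -0.14909729387318105 -0.01556914875366636 -0.020377622592882966 0.012166846795557627 [0.01730165 0.14613348] [-0.00095595 -0.0022811 ]
tray c [ 0.61480332 -0.21822936]
0.58 [470.2, 205.0] 4902
```

Run:
```python
from h import *
im,d=bot.read_camera("top")
K,R,t=cam("top")
v,u=np.mgrid[150:305,395:520];z=d[150:305,395:520]
P=((np.stack([u,v,np.ones_like(u)],-1)@np.linalg.inv(K).T)*z[...,None]-t)@R
m=(P[...,2]>.03)&(P[...,2]<.048)
Q=P[m][:,:2]
best=None
def f(p):
    a=p[2];q=(Q-p[:2])@np.array([[np.cos(a),-np.sin(a)],[np.sin(a),np.cos(a)]])
    # distance to wall centre-line rectangle or divider
    ex=np.minimum.reduce([np.hypot(np.maximum(abs(q[:,1])-.086,0),abs(abs(q[:,0])-.123)),np.hypot(np.maximum(abs(q[:,0])-.123,0),abs(abs(q[:,1])-.086)),np.hypot(np.maximum(abs(q[:,0])-.123,0),abs(q[:,1]-.01))])
    return np.minimum(ex,.01).mean()
for a0 in (-8,-9.5,-11):
    b=minimize(f,[.612,-.218,np.radians(a0)],method='Nelder-Mead',options=dict(initial_simplex=[[.612,-.218,np.radians(a0)],[.622,-.218,np.radians(a0)],[.612,-.208,np.radians(a0)],[.612,-.218,np.radians(a0)+.05]]));print(b.x[:2],np.degrees(b.x[2]),b.fun,len(Q))
x=b.x;a=x[2];Rm=np.array([[np.cos(a),-np.sin(a)],[np.sin(a),np.cos(a)]])
L=x[:2]+Rm@[0,-.038];print("lane",L)
c=lambda s,z:proj("top",[np.r_[x[:2]+Rm@q,z] for q in s])
im2=im.copy()
cv2.polylines(im2,[np.round(c([(-.125,-.088),(.125,-.088),(.125,.088),(-.125,.088)],.038)*16).astype(int)],1,(0,0,255),1,16,4)
cv2.polylines(im2,[np.round(c([(-.121,-.084),(.121,-.084),(.121,.008),(-.121,.008)],.004)*16).astype(int)],1,(0,255,0),1,16,4)
cv2.imwrite("pics/tr.png",cv2.resize(im2[150:300,395:520],None,fx=4,fy=4,interpolation=cv2.INTER_CUBIC))
# gripper target: gauge heading a, grip at +.062 from centre, centre = L
g=L+.062*np.array([np.cos(a),np.sin(a)]);print("grip tcp",g,"yaw",np.degrees(a)+90);st();go(*g,.14,a+np.pi/2)
```

```text
[ 0.61837412 -0.21980515] -8.748577457747464 0.004309055470121126 1232
[ 0.61838741 -0.21980302] -8.745314863578487 0.004309061227639794 1232
[ 0.61838939 -0.21980551] -8.748611193919835 0.0043090606350683885 1232
lane [ 0.61260961 -0.25736338]
grip tcp [ 0.67388825 -0.26679355] yaw 81.25138880608017
t 15.7 tcp [ 0.6518 -0.0012  0.1381] yaw 31.1 F [-0.6  0.2 -0.4] w 0.245
shift cm [-11.83  23.88  -0.2 ] turn [-0.001  0.001 -0.875]
```

View pics/tr.png

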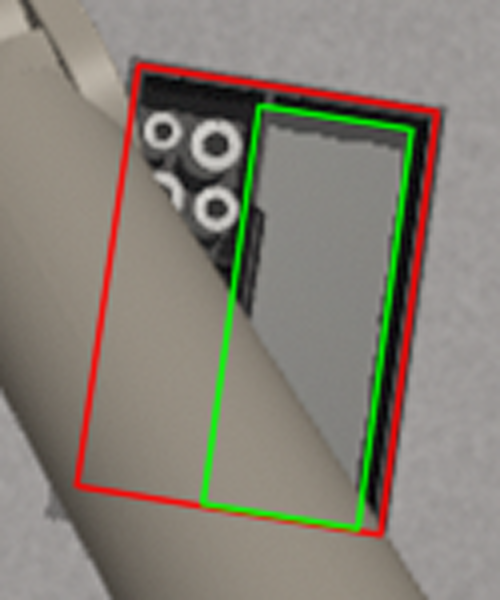

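The tray fit overlays well on the rim and lane floor: lane centre (0.6126, -0.2574), heading -8.75°. Carrying it there at height, turning as I go.

```bash
python3 -m creep '[[[-0.5,1,-0.5,0,0,-0.03,0],[-1.5,3.2,-1,0,0,-0.1,0],[-3,6,-1,0,0,-0.2,0],[-4.5,9,-1,0,0,-0.32,0],[-6,12,-1,0,0,-0.44,0],[-7.5,15,-1,0,0,-0.55,0],[-9,18,-1,0,0,-0.66,0],[-10.5,21,-1,0,0,-0.77,0],[-11.6,23.2,-1,0,0,-0.84,0],[-12.1,24.2,-1,0,0,-0.875,0]]]'; python3 -m creep '[[[0,0,0,0,0,0,0],[0,0,0,0,0,0,0]]]';python3 - <<'E'
from h import *
st();go(.6733,-.2707,.04,np.radians(81.25))
for c in ("top","scene"):
    im,d=bot.read_camera(c); cv2.imwrite(f"pics/{c}10f.png",im);a=im[150:300,380:540] if c=="top" else im[180:400,100:340]; cv2.imwrite(f"pics/{c}10.png",cv2.resize(a,None,fx=3,fy=3,interpolation=cv2.INTER_CUBIC))
E
```

```text
t: 16.95
eef_pos: [0.673, -0.2734, 0.1478]
tool_rot: [-0.0, 0.759, 0.651, -0.001]
contact_force: [0.6, 0.2, -1.7]
gripper_width: 0.246
t: 17.2
eef_pos: [0.6736, -0.2696, 0.1486]
tool_rot: [-0.0, 0.759, 0.651, 0.0]
contact_force: [0.0, 0.5, -0.1]
gripper_width: 0.245
t 17.2 tcp [ 0.6736 -0.2696  0.1486] yaw 81.3 F [ 0.   0.5 -0.1] w 0.245
shift cm [-1.200e-01 -1.000e-02  1.086e+01] turn [-0.    -0.001  0.   ]
```

View pics/scene10.png

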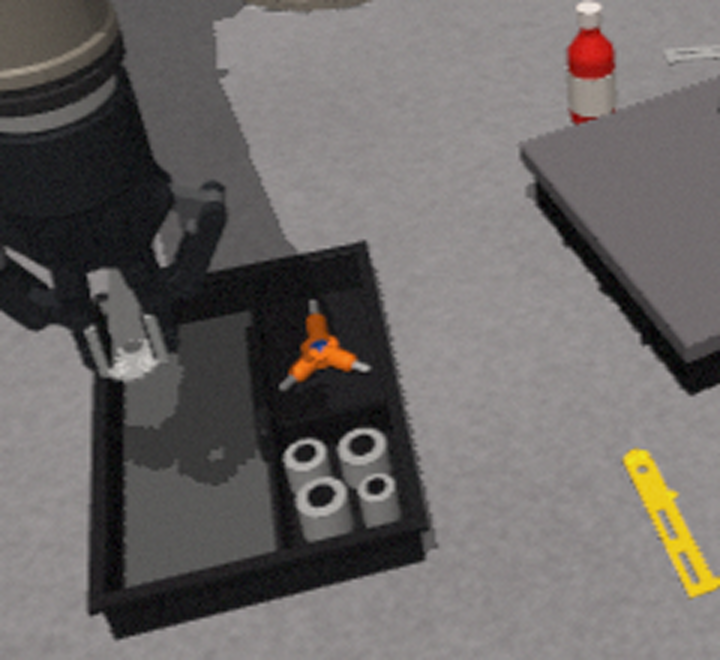

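View pics/top10.png

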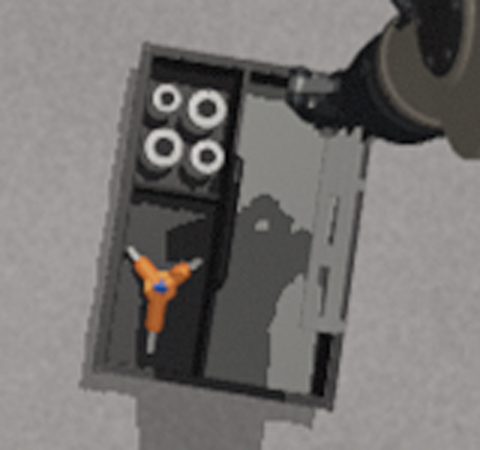

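Run:
```python
from h import *
p=pz("top",[[380+303/3,150+330/3],[380+345/3,150+330/3],[380+322/3,150+140/3]],.155)
L=np.array([.6126,-.2574]);a=np.radians(-8.75);R=np.array([[np.cos(a),-np.sin(a)],[np.sin(a),np.cos(a)]])
print(np.round((p[:,:2]-L)@R,4))
```

```text
[[-0.0879  0.0069]
 [-0.0833 -0.022 ]
 [ 0.0478  0.0117]]
```

Corrected for height, the gauge lies centred in the lane (offset about -4 mm, as meant). Lowering.

```bash
python3 -m creep '[[[-0.1,0,2,0,0,0,0],[-0.1,0,5,0,0,0,0],[-0.1,0,8,0,0,0,0],[-0.1,0,10.5,0,0,0,0],[-0.1,0,12,0,0,0,0],[-0.1,0,12.8,0,0,0,0],[-0.1,0,13.2,0,0,0,0],[-0.1,0,13.2,0,0,0,0]]]'
python3 - <<'E'
from h import *
st()
for c in ("scene",):
    im,d=bot.read_camera(c); a=im[180:400,100:340]; cv2.imwrite(f"pics/{c}11.png",cv2.resize(a,None,fx=3,fy=3,interpolation=cv2.INTER_CUBIC))
E
```

```text
t: 18.3
eef_pos: [0.6739, -0.2719, 0.0174]
tool_rot: [0.0, 0.759, 0.651, 0.0]
contact_force: [0.2, -0.5, -0.8]
gripper_width: 0.243
t 18.3 tcp [ 0.6739 -0.2719  0.0174] yaw 81.2 F [ 0.2 -0.5 -0.8] w 0.243
```

View pics/scene11.png

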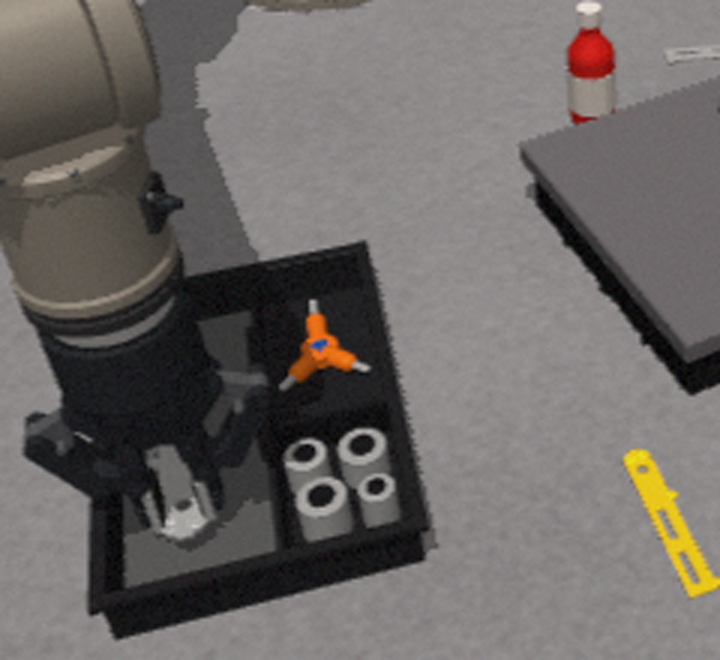

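The gauge is in the lane between the walls, with no contact force yet. Lowering the last millimetres.

```bash
python3 -m creep '[[[0,0,0.4,0,0,0,0],[0,0,0.7,0,0,0,0],[0,0,0.9,0,0,0,0],[0,0,0.9,0,0,0,0]]]'; python3 -m creep '[[[0,0,0.1,0,0,0,0],[0,0,0.2,0,0,0,0],[0,0,0.2,0,0,0,0]]]'
```

```text
t: 18.85
eef_pos: [0.6733, -0.2718, 0.0076]
tool_rot: [-0.0, 0.759, 0.651, -0.0]
contact_force: [-0.1, -0.6, -0.9]
gripper_width: 0.248
t: 19.23
eef_pos: [0.6734, -0.2718, 0.0057]
tool_rot: [-0.0, 0.759, 0.651, -0.0]
contact_force: [-0.7, 0.4, -2.0]
gripper_width: 0.248
```

```bash
python3 -m creep '[[[0,0,0,0,0,0,0.28],[0,0,0,0,0,0,0.32],[0,0,0,0,0,0,0.38],[0,0,0,0,0,0,0.45],[0,0,0,0,0,0,0.48],[0,0,0,0,0,0,0.48],[0,0,0,0,0,0,0.48]]]' 30; python3 -m creep '[[[0,0,-0.5,0,0,0,0.48],[0,0,-1.5,0,0,0,0.48],[0,0,-4,0,0,0,0.48],[0,0,-9,0,0,0,0.48],[0,0,-15,0,0,0,0.48],[0,0,-20,0,0,0,0.48],[0,0,-20,0,0,0,0.48]]]'
python3 - <<'E'
from h import *
st()
for c in ("top","scene"):
    im,d=bot.read_camera(c); cv2.imwrite(f"pics/{c}12.png",im)
E
```

```text
t: 20.1
eef_pos: [0.6735, -0.2719, 0.0058]
tool_rot: [0.0, 0.759, 0.651, -0.0]
contact_force: [0.3, -0.5, 0.2]
gripper_width: 0.481
t: 20.98
eef_pos: [0.6766, -0.2717, 0.2139]
tool_rot: [0.005, 0.759, 0.651, 0.003]
contact_force: [0.2, -0.0, 0.5]
gripper_width: 0.483
t 20.98 tcp [ 0.6766 -0.2717  0.2139] yaw 81.2 F [ 0.2 -0.   0.5] w 0.483
```

View pics/scene12.png

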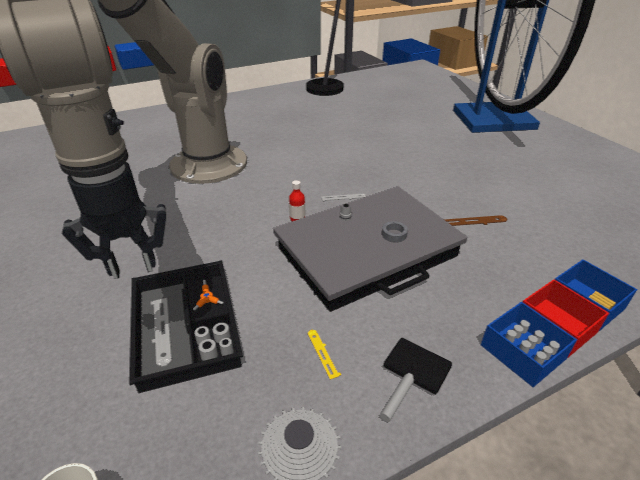

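View pics/top12.png

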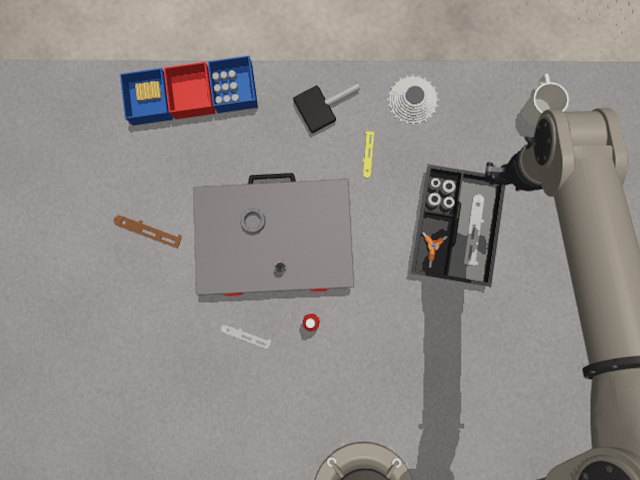

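The gauge lies in the wide lane (top view (468,262) to (478,195)). The tape (252,221), socket (280,268) and bottle (311,323) are at their original pixels. One numeric check remains.

Run:
```python
from h import *
im,d,x=look("top13",[.612,-.261,np.radians(-8.75)],z=.0065)
L=np.array([.6126,-.2574]);a=np.radians(-8.75);R=np.array([[np.cos(a),-np.sin(a)],[np.sin(a),np.cos(a)]])
print("in lane",(x[:2]-L)@R,np.degrees(x[2]-a))
K,Rc,t=cam("top");m=gmask(*x,.0065)>.95;v,u=np.nonzero(m)
P=((np.c_[u,v,np.ones(len(u))]@np.linalg.inv(K).T)*d[v,u][:,None]-t)@Rc
lx=(P[:,:2]-x[:2])@[np.cos(x[2]),np.sin(x[2])];print("z fit slope,mean",np.polyfit(lx,P[:,2],1))
st();print(abs(bot.get_obs()['joint_vel']).max())
bot.hand_in()
```

```text
gauge [ 0.6103 -0.2615] deg -8.8 tip [ 0.6943 -0.2746] lid: c [ 0.003 -0.472] tip [ 0.0863 -0.4891]
p 0.93 1-iou 0.151
in lane [-0.00159649 -0.00444048] -0.08022677649856814
z fit slope,mean [-0.32682027  0.00860257]
t 21.18 tcp [ 0.6727 -0.2719  0.2053] yaw 81.2 F [-0.6 -0.5  0.1] w 0.476
0.01757986028918705
the job is handed in; nothing more can be done
```

The gauge is in the tray's wide lane and I've handed the job in, but one of my last checks, for flatness, came out wrong. I did not resolve it before handing in.

**What I did:**
1. I pressed closed fingers on the gauge with about 10–14 N and slid it to the lid's right edge until its handle tip was about 54 mm out. On the way the tool slipped in yaw, so the gauge ended about 28° off square to the edge; I gripped it at that angle.
2. I gripped it across its parallel sides at 100 N, lifted it about 85 mm, carried it over and lowered it into the lane. I let go with the fingertips about 2 mm off the floor and drew back up. The whole job took about 21 s.

**Last checks:**
- **Position:** the outline fit puts the gauge's middle at (-1.6, -4.4) mm from the lane centre, 0.1° off the lane's direction.
- **Other objects:** the tape, socket and bottle appear at their starting pixels in the top view. I judged this by eye, not by measurement.
- **Gripper:** it is clear of everything, with no contact force beyond noise.
- **Flatness (failed):** a depth line fit under the fitted outline gave a slope of -0.33 and a mean height of 8.6 mm; about 6.5 mm is expected. I did not filter out missing or mismatched depth pixels, so I suspect those. The gauge looks flat in both pictures, and the outline fit assuming it lies on the floor agrees.

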